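Eject the medicine cup from its sloping stand and set it on the dosing tray

ROBOT

A 6-joint arm with a two-finger parallel gripper is mounted at the origin on the work surface. World frame = base frame: x ahead of the robot, y to its left, z up, the work surface at z = 0. Lengths are in m, angles in rad, forces in N, time in s.
With the tool pointing down it reaches from about 0.425 to 0.95 m from the base axis. Payload 3.5 kg.
Tool frame: the origin (TCP) lies midway between the tips of the shut fingers; the grasp point (between the pads) lies 19 mm behind it; z points along the fingers, y is the direction in which the jaws open and shut (so a half turn about z gives the same grasp; the last joint's range is limited). The gripper opens to 85 mm and grips with 20 to 120 N. Pads are 22 mm wide; open, the fingers measure 114 mm over their backs; the gripper's body (76 mm by 85 mm) begins 54 mm behind the grasp point. The pads swing forward as they close: fully open they stand 13 mm farther back than shut.
Start: joints at [1.016, 0.286, 1.577, -0, 1.279, -0.15], TCP at [0.266, 0.62, 0.208] pointing down, gripper open.
Joint ranges: [-2.77, 2.77], [-0.9, 2.22], [0.21, 2.48], [-1.53, 4.67], [0.24, 2.81], [-2.84, 2.84]. Speed limits (rad/s): [2.79, 2.79, 3.14, 3.14, 3.14, 3.14].

INTERFACE

Orientations are given as a unit quaternion [x, y, z, w].
In Python, from plant import * gives the robot as it stands.
- The arm moves only by the shell command python3 -m jog 'ROWS' [FORCE]. ROWS is a JSON object of lists of equal length, an entry for each row: "travel": the shift along the world's x, y, z in mm, a list of three; "dr": the turn, a rotation vector about the world's x, y, z in degrees, a list of three; "jaw": the closure in counts, from 0 (fully open) to 255 (shut). In form: {"travel": [[x, y, z], ...], "dr": [[wx, wy, wz], ...], "jaw": [jaw, ...]}. A call has 1 to 5 rows; each row shifts and turns the commanded pose from where the row before left it; what a row does not reach is not made up. A row lasts 1/12 s, in which the tool goes at most 41.7 mm and 7.16 degrees, less where a joint would pass 70% of its speed; a pose out of reach is approached as far as the arm can. A call is refused whole if a number of a shift passes 41.7 or a number of a turn 7.16, either way. A call with a gripper value outside its range is refused whole. The fingers move at their own pace and stop on an object; FORCE is the grip in N (left out, the last holds). Time passes only in rows, so rows that do not move let the fingers close. It gives the time, the measured TCP pose, the force and the opening at its end, in the units of the state.
- get_state(): the state, without advancing time (a new reading comes with each control period).
- read_camera(name): name is "side" or "top" or "wrist"; returns the picture (420x560x3 uint8, red, green, blue); there is no depth.
- camera_info(name): a dict with "K" (3x3 intrinsics, pixels), "k1" (the pictures are not rectified: a ray, as slopes to the right and down, at radius r is drawn at 1 + k1 r^2 times it, then the intrinsics apply), "R" (3x3) and "t" (3): a world point X has camera coordinates R X + t; the wrist camera has in their place "mount" (4x4, takes a point from camera to tool coordinates, whose origin is the TCP and whose axes are the flange's). Camera axes: x right, y down, z forward; pixel columns grow to the right and rows downward; lengths in m; the calibration is good to about 2 mm. A picture is of the moment at which its call begins: read the wrist's pose just before it. camera_info takes no time and is no camera call.
- sign_off(): hands the job in, once; it reports no verdict.
The state is a dict: "time": time; "qpos": joint angles; "dq": joint speeds; "joint_efforts": joint torques, N m; "eef_pos": TCP position; "tcp_rot": TCP orientation; "contact_force": force on the tool from outside, world axes, zero at the start; "wrist_torque": the same for the moment, N m; "opening": opening from 0.0 (shut) to 1.0 (fully open).
Only numpy, scipy, OpenCV 4.12 (cv2) and the standard library are available. Lean on these libraries where they do the work, as an engineer would, in place of code of your own. Each camera call takes 0.05 s, during which the arm holds its last target. There are 200 camera calls.

TASK

The open ceramic medicine cup sits flush in one of the two wells of the sloping pine stand, where it cannot be gripped: lift the handle of the ejector under that well all the way, so that the cup is pushed up out of the face, and let go of the handle. Then grip the raised cup, draw it out of its well and stand it upright in the empty half of the steel tray, setting it down gently and not dropping it. Leave the closed tin in its well and leave the pill jar and the dose clicker where they are.

Things in the scene. Friction and masses are not known exactly. Their poses are not given: they have to be found in the camera images.
- rack: Fixed pine stand with a face sloping 30 degrees. Origin on the table, 100 mm straight below the face's middle; x to the high side (away from the robot at yaw 0), y left, z up. Face normal, in its frame: n = (-0.5, 0, 0.866); up-slope: (0.866, 0, 0.5). Face 110 mm up the slope by 190 mm along y, block 64 mm thick on short legs. Two round wells run along n.
- well_left (a point): Centre of the left well's mouth, on the face at y = +45 mm of the stand. Well 46 mm wide, 56 mm deep along n; its floor has a 24 mm ejector hole with a steel rod under it.
- well_right (a point): The same for the right well, at y = -45 mm of the stand.
- ejector_left (a joint): Left well's ejector: a steel rod with a handle outside the stand's left side; slides along n. 0 = down (rod end 2.5 mm below the well's floor), 0.037 m = fully up, at its stop, the cup's rim then 34.5 mm above the face. Starts at 0 to 0.002. Takes 5 to 8 N to raise; stays where it is left.
- ejector_right (a joint): The same for the right well (y = -45 mm), handle outside the stand's right side.
- handle_left (a point): Centre of the left ejector's walnut handle, a block 14 mm along the slope, 28 mm along the stand's y, 26 mm along n. When down it lies at y = +127 mm of the stand, 14 mm below the face's level (along n), 18 mm clear of the stand's side, free all round and above. It moves along n.
- handle_right (a point): The same for the right ejector, at y = -127 mm of the stand.
- cup_center (a point): Centre (half-way up, on the axis) of the open white ceramic medicine cup: straight sides, 44 mm outside diameter, 56 mm high, wall 4 mm, 60 to 130 g; z axis from base to mouth. At the start it is in one of the two wells (which one varies), rim flush with the face, z along n, centre 28 mm below the face.
- tin_center (a point): Centre of the closed aluminium tin with a flat lid and a small button knob on it, 44 mm diameter, 56 mm high (60 mm over the knob), its lid flush in the other well in the same way. Must stay there.
- tray: Fixed shallow steel tray, 150 mm along its x, 220 mm along its y, rim 14 mm high, walls and floor 3 mm thick. Origin at the centre of its underside. The half at +y is empty; the jar and the clicker stand in the half at -y.
- tray_free (a point): Point on the tray floor (3 mm above the table) in the middle of its empty half, at y = +55 mm of the tray.
- jar_center (a point): Centre of the small amber pill jar with a white cap, 44 mm diameter, 62 mm high, standing in the tray's other half.
- clicker_center (a point): Centre of the chrome dose clicker, a disc 38 mm wide and 18 mm high with a push button on top (26 mm over all), lying in the tray's other half.

How it is judged:
On the way, in this order (a step that is already met when the one before it is completed fails the run):
1. the cup stands at least 25 mm up out of its well on its ejector, still in the bore, with no finger on it and the handle let go (value of joint any of ejector_left, ejector_right above 0.0275 m and z of cup_center in the frame of rack between 0.0974 and 0.109 m and angle between the z axis of cup_center and the z axis of rack, either way round between 0.44 and 0.61 rad and contact force between the fingers and cup below 0.1 N and contact force between the fingers and rack below 0.1 N), for 0.2 s.
2. the cup is held in the fingers, clear of the stand (contact force between the fingers and cup above 0.5 N and contact force between cup and rack below 0.05 N and distance between cup_center and rack above 0.135 m), for 0.1 s.
At the end, for the whole second after the job is handed in: The cup stands upright (within 0.1 rad), at rest and released on the floor of the tray's empty half (axis within 50 mm of the middle along x, 20 to 87 mm along +y); tin in its well (moved under 10 mm), jar and clicker moved under 15 mm. The ejector may be up or down (x of cup_center in the frame of tray between -0.05 and 0.05 m and y of cup_center in the frame of tray between 0.02 and 0.087 m and z of cup_center in the frame of tray between 0.026 and 0.036 m and angle between cup_center's own z axis and vertical below 0.1 rad and linear speed of cup below 0.02 m/s and distance of tin_center from where it was at the start of the episode below 0.01 m and distance of each of jar_center, clicker_center from where it was at the start of the episode below 0.015 m); the robot touches nothing.
It fails at once if the cup is dropped (falls freely faster than 0.5 m/s, about 13 mm) (contact force between anything else and cup below 0.01 N and linear speed of cup above 0.5 m/s).
It fails at once if the tin is pushed out of its place (distance of tin_center from where it was at the start of the episode above 0.012 m).
It fails at once if the jar or the clicker is knocked (distance of any of jar_center, clicker_center from where it was at the start of the episode above 0.03 m).
It also fails if it takes over 54 s, if anything falls off the work surface, if the arm or the gripper's body presses on something with over 40 N, if the wrist force passes 120 N, or if a joint passes its speed limit or range.

## Working session

There is one attempt and no reset: what is moved stays moved. The work goes in short steps, Python scripts to look and compute and a shell command to move; the robot and the scene stay as the last step left them, time stands still between calls to the robot, and variables do not carry over. Pictures are saved under pics/ and viewed, about 8 in all and at most 12, crops included, and the job is handed in when it is done.

```bash
ls; mkdir -p pics
python3 - <<'E'
from plant import *
import cv2,numpy as np
s=get_state();print({k:np.round(v,3).tolist() for k,v in s.items()})
a=read_camera("side");b=read_camera("top")
for n in("side","top","wrist"):print(n,camera_info(n))
cv2.imwrite("pics/side0.png",a[:,:,::-1]);cv2.imwrite("pics/top0.png",b[:,:,::-1])
E
```

```text
pics
{'time': 0.0, 'qpos': [1.016, 0.287, 1.578, -0.0, 1.279, -0.15], 'dq': [0.001, 0.002, 0.001, -0.002, -0.002, -0.001], 'joint_efforts': [0.0, -40.598, -29.262, -0.0, 0.006, 0.0], 'eef_pos': [0.265, 0.62, 0.206], 'tcp_rot': [0.201, 0.98, -0.001, -0.0], 'contact_force': [0.451, -0.214, -0.565], 'wrist_torque': [-0.052, 0.042, -0.014], 'opening': 1.0}
side {'K': array([[398.67096735,   0.        , 282.48210082],
       [  0.        , 398.67096735, 206.14681664],
       [  0.        ,   0.        ,   1.        ]]), 'k1': -0.006443845651288853, 'R': array([[ 0.79929027, -0.60070394,  0.01702446],
       [-0.42206559, -0.58131147, -0.69565625],
       [ 0.42777996,  0.54884583, -0.71817307]]), 't': array([-0.46495445,  0.30717359,  0.61673297])}
top {'K': array([[535.29279884,   0.        , 277.24215626],
       [  0.        , 535.29279884, 206.86144964],
       [  0.        ,   0.        ,   1.        ]]), 'k1': -0.08957978005785053, 'R': array([[-4.64872399e-04, -9.99819922e-01,  1.89712240e-02],
       [-9.96577925e-01, -1.10491164e-03, -8.26511902e-02],
       [ 8.26572680e-02, -1.89447253e-02, -9.96397949e-01]]), 't': array([-0.02392494,  0.58880376,  1.13394723])}
wrist {'K': array([[342.91638661,   0.        , 283.01758613],
       [  0.        , 342.91638661, 211.94764282],
       [  0.        ,   0.        ,   1.        ]]), 'k1': 0.020263897992368853, 'mount': array([[ 2.26089113e-04, -9.51761034e-01, -3.06840157e-01,
         7.94128220e-02],
       [ 9.99999845e-01,  5.87856783e-05,  5.54487916e-04,
        -1.00894340e-03],
       [-5.09702186e-04, -3.06840235e-01,  9.51760900e-01,
        -1.66598870e-01],
       [ 0.00000000e+00,  0.00000000e+00,  0.00000000e+00,
         1.00000000e+00]])}
```

View pics/top0.png

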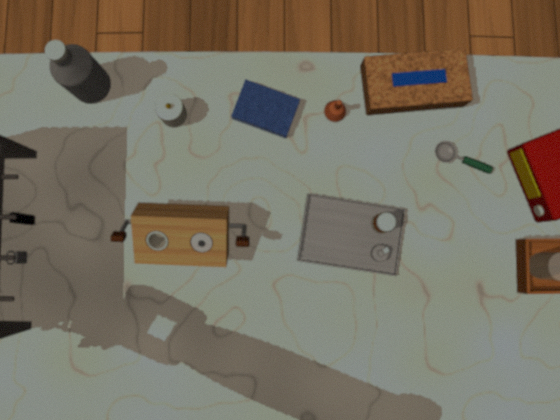

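View pics/side0.png

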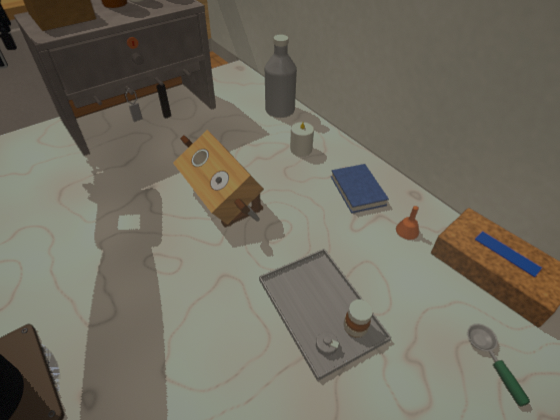

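The cup (open ring) is in the left well: top (157,240), side (200,157). The tin with its knob is on the right: top (202,243), side (220,180). The tray's +y half is empty. I'll zoom both views for accurate pixels.

Run:
```python
import cv2,numpy as np
a=cv2.imread("pics/side0.png");b=cv2.imread("pics/top0.png")
f=lambda im,x,y,w,h,s:cv2.convertScaleAbs(cv2.resize(im[y:y+h,x:x+w],None,fx=s,fy=s,interpolation=cv2.INTER_CUBIC),alpha=1.3)
c1=np.hstack([f(b,105,195,150,75,5)]);cv2.imwrite("pics/z1.png",c1)
c2=np.hstack([f(a,165,125,110,110,4),f(b,290,185,120,110,3)[:330] if 0 else np.pad(f(b,290,185,120,100,3),((0,140),(0,0),(0,0)))]);cv2.imwrite("pics/z2.png",c2);print(c1.shape,c2.shape)
```

```text
(375, 750, 3) (440, 800, 3)
```

View pics/z1.png

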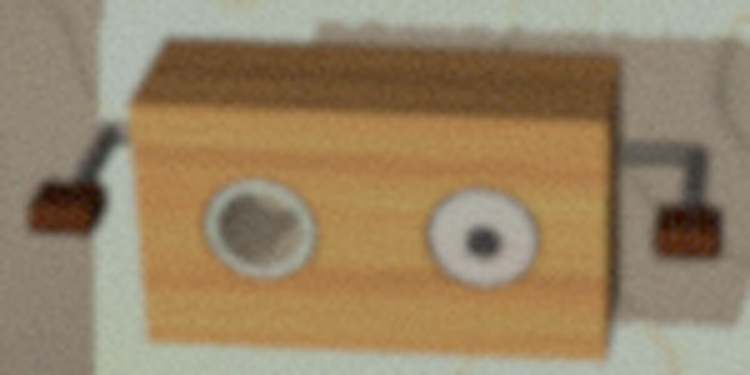

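View pics/z2.png

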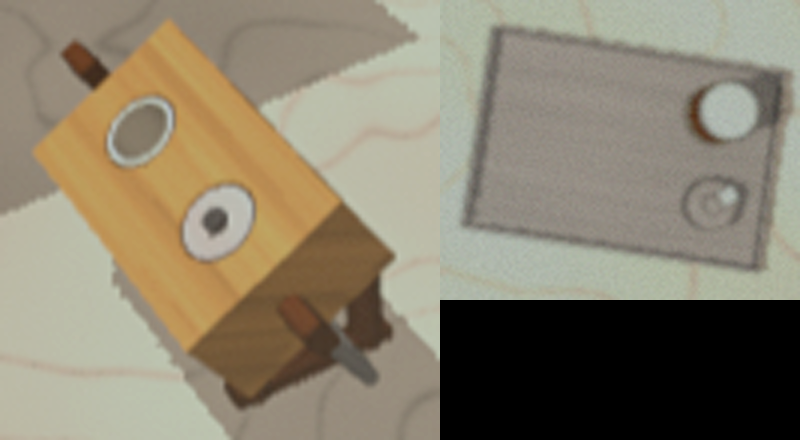

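```bash
cat > h.py <<'E'
from plant import *
import numpy as np
from scipy.spatial.transform import Rotation as R
from scipy.optimize import least_squares
def proj(n,X):
    c=camera_info(n);p=np.asarray(X)@c["R"].T+c["t"];s=p[:,:2]/p[:,2:]
    s=s*(1+c["k1"]*(s**2).sum(1,keepdims=True));return s@c["K"][:2,:2].T+c["K"][:2,2]
def W(q,P):return np.asarray(P)@R.from_euler('z',q[2]).as_matrix().T+[q[0],q[1],q[3] if len(q)>3 else 0]
n=np.array([-.5,0,.75**.5]);u=np.array([.75**.5,0,.5]);Y=np.array([0,1.,0]);O=np.array([0,0,.1])
E
cat > fit.py <<'E'
from h import *
cor=[O+a*.055*u+b*.095*Y for a,b in((1,1),(1,-1),(-1,-1),(-1,1))]+[O+.045*Y,O-.045*Y]
up=lambda p,s,o:(np.array(p)+.5)/s-.5+o
T=up([(135,103),(610,118),(605,358),(150,340),(260,230),(483,237)],5,[105,195])
S=up([(168,20),(340,205),(190,350),(35,152),(141,132),(219,223)],4,[165,125])
for cams in(("top",),("side",),("top","side")):
    f=lambda q:np.concatenate([(proj(c,W(q,cor))-(T if c=="top" else S)).ravel() for c in cams])
    r=least_squares(f,[.45,.2,0]);print(cams,r.x.round(4),np.degrees(r.x[2]),np.abs(r.fun).max().round(2))
q=r.x
t=up(np.array([(497,27),(788,72),(763,268),(465,225)])-[440,0],3,[290,185])
tc=[(a*.075,b*.11,.014) for a,b in((1,1),(1,-1),(-1,-1),(-1,1))]
g=least_squares(lambda g:(proj("top",W(g,tc))-t).ravel(),[.45,-.1,0]);print("tray",g.x.round(4),np.degrees(g.x[2]),np.abs(g.fun).max())
Rz=R.from_euler('z',q[2])
h0=W(q,[O+.127*Y-.014*n, O+.045*Y, O+.045*Y+.0345*n, [0,0,.1]-.064*n])
print("handle,well,rim up",h0.round(4));print("n",Rz.apply(n).round(4),"u",Rz.apply(u).round(4),"Y",Rz.apply(Y).round(4))
print("tray_free",W(g.x,[[0,.055,.003]]))
print("handle px",proj("top",h0[:1]),proj("side",h0[:1]))
np.save("q.npy",q)
E
python3 fit.py
```

```text
('top',) [ 0.5131  0.1749 -0.0381] -2.1822843723083443 1.26
('side',) [ 0.5135  0.1756 -0.039 ] -2.2319348899863494 0.94
('top', 'side') [ 0.5132  0.1751 -0.0384] -2.2016928246830014 1.35
tray [ 0.5306 -0.1888 -0.1508] -8.638329552768864 1.323110123801257
handle,well,rim up [[0.5251 0.3017 0.0879]
 [0.5149 0.22   0.1   ]
 [0.4977 0.2207 0.1299]
 [0.5452 0.1739 0.0446]]
n [-0.4996  0.0192  0.866 ] u [ 0.8654 -0.0333  0.5   ] Y [0.0384 0.9993 0.    ]
tray_free [[ 0.53890768 -0.13444023  0.003     ]]
handle px [[118.49889629 235.22931841]] [[187.4877574 142.4135443]]
```

Run:
```python
from h import *
import cv2
print("tcp px",proj("top",[[.265,.62,.206]]),proj("side",[[.265,.62,.206]]))
def ray(c,px,z):
    i=camera_info(c);return least_squares(lambda p:(proj(c,[[p[0],p[1],z]])-px).ravel(),[.4,.4]).x
for c,p in(("side",(85,150)),("side",(213,107)),("side",(205,10)),("side",(130,215)),("side",(20,400))):
  print(c,p,ray(c,p,0).round(3), ray(c,p,.2).round(3))
for p in((35,155),(35,328),(130,240)):print("top",p,ray("top",p,0).round(3),ray("top",p,.25).round(3))
q=np.load("q.npy");Rz=R.from_euler('z',q[2])
M=np.c_[Rz.apply(Y),Rz.apply(u),-Rz.apply(n)];T=R.from_matrix(M)
c=R.from_quat(get_state()["tcp_rot"]);d=(T*c.inv()).as_rotvec(degrees=True);print("direct",d,np.linalg.norm(d),T.as_quat())
a=read_camera("wrist");cv2.imwrite("pics/w0.png",a[:,:,::-1])
```

```text
tcp px [[-68.98872632 372.93639085]] [[14.60795054 73.34823732]]
side (85, 150) [0.333 0.543] [0.305 0.247]
side (213, 107) [0.715 0.529] [0.571 0.237]
side (205, 10) [1.08  1.232] [0.827 0.729]
side (130, 215) [0.338 0.248] [0.308 0.041]
side (20, 400) [ 0.047 -0.028] [ 0.104 -0.152]
top (35, 155) [0.708 0.522] [0.662 0.411]
top (35, 328) [0.322 0.51 ] [0.359 0.401]
top (130, 240) [0.517 0.3  ] [0.512 0.236]
direct [ 17.07829606 -27.04495215 -67.33568677] 74.54657836402686 [0.69600882 0.66976445 0.17946284 0.186495  ]
```

View pics/w0.png

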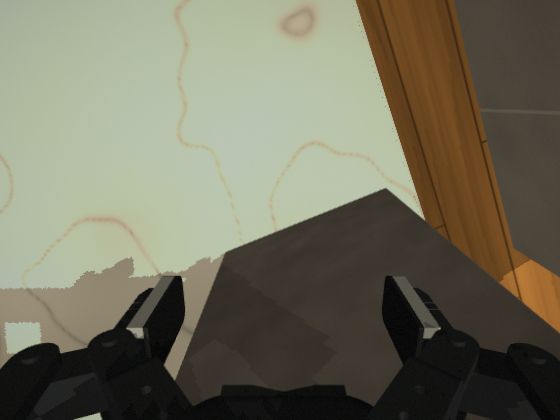

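The wrist view shows the corner of the cabinet at bottom right, beside and partly under the gripper. I'll leave towards -y and upward first, then turn.

```bash
python3 -m jog '{"travel":[[0,-30,20],[0,-40,10],[0,-40,5],[0,-40,5],[0,-40,0]],"dr":[[0,0,0],[0,0,0],[0,0,0],[0,0,0],[0,0,0]],"jaw":[0,0,0,50,100]}' 40
python3 -m jog '{"travel":[[20,-10,-8],[20,-10,-8],[20,-10,-8],[20,-10,-8],[20,-10,-8]],"dr":[[1.55,-2.46,-6.12],[1.55,-2.46,-6.12],[1.55,-2.46,-6.12],[1.55,-2.46,-6.12],[1.55,-2.46,-6.12]],"jaw":[100,100,100,100,100]}'
python3 -m jog '{"travel":[[20,-10,-8],[20,-10,-8],[20,-10,-8],[20,-10,-8],[20,-10,-8]],"dr":[[1.55,-2.46,-6.12],[1.55,-2.46,-6.12],[1.55,-2.46,-6.12],[1.55,-2.46,-6.12],[1.55,-2.46,-6.12]],"jaw":[100,100,100,100,100]}'
cat > e.py <<'E'
from h import *
import sys
# e.py: errors to a target = stand-frame point (s along u, y, h along n above face), tool axes along stand
q=np.load("q.npy");Rz=R.from_euler('z',q[2])
T=R.from_matrix(np.c_[Rz.apply(Y),Rz.apply(u),-Rz.apply(n)])
s,y,h=map(float,sys.argv[1:4]);X=W(q,[O+s*u+y*Y+h*n])[0]
S=get_state();print("t",S["time"],"dmm",((X-S["eef_pos"])*1e3).round(1),"drot",(T*R.from_quat(S["tcp_rot"]).inv()).as_rotvec(degrees=True).round(2),"F",np.round(S["contact_force"],1),"open",S["opening"],"q",np.round(S["qpos"],2))
E
python3 e.py 0 .127 .06
```

```text
time: 0.57
eef_pos: [0.2657, 0.4291, 0.2483]
tcp_rot: [0.201, 0.98, 0.001, 0.0]
contact_force: [1.7, -0.3, 0.7]
opening: 0.746
time: 0.98
eef_pos: [0.3665, 0.3795, 0.2072]
tcp_rot: [0.452, 0.883, 0.088, 0.091]
contact_force: [0.5, 0.2, 0.4]
opening: 0.609
time: 1.4
eef_pos: [0.4664, 0.3296, 0.167]
tcp_rot: [0.662, 0.71, 0.166, 0.173]
contact_force: [0.3, 1.2, 0.7]
opening: 0.61
t 1.4 dmm [ 21.7 -26.5 -15.1] drot [ 1.5  -2.23 -5.83] F [0.3 1.2 0.7] open 0.6104900105420853 q [ 0.55 -0.1   2.13 -0.37  0.72  0.71]
```

```bash
python3 -m jog '{"travel":[[11,-13,-7],[11,-13,-8],[0,0,0],[0,0,0]],"dr":[[1.5,-2.2,-5.8],[0,0,0],[0,0,0],[0,0,0]],"jaw":[100,100,100,100]}'
python3 e.py 0 .127 .06
python3 - <<'E'
from h import *
import cv2
S=get_state();a=read_camera("wrist")
c=camera_info("wrist");q=np.load("q.npy")
def pw(X):
    Rt=R.from_quat(S["tcp_rot"]).as_matrix();M=c["mount"];p=((np.asarray(X)-S["eef_pos"])@Rt-M[:3,3])@M[:3,:3]
    s=p[:,:2]/p[:,2:];s=s*(1+c["k1"]*(s**2).sum(1,keepdims=True));return s@c["K"][:2,:2].T+c["K"][:2,2]
pts=W(q,[O+(.127+b*.014)*Y+a_*.007*u-.001*n for a_,b in((1,1),(1,-1),(-1,-1),(-1,1))])
im=a[:,:,::-1].copy()
P=pw(pts);print(P.round(1))
cv2.polylines(im,[P.round().astype(int)],True,(0,255,0),1)
cup=W(q,[O+.045*Y+.022*(np.cos(t)*Y+np.sin(t)*u) for t in np.linspace(0,6.28,40)])
cv2.polylines(im,[pw(cup).round().astype(int)],True,(0,255,0),1)
cv2.imwrite("pics/w1.png",im)
E
```

```text
time: 1.73
eef_pos: [0.4876, 0.3038, 0.1516]
tcp_rot: [0.695, 0.672, 0.178, 0.186]
contact_force: [0.1, 1.0, 0.2]
opening: 0.608
t 1.7333 dmm [ 0.5 -0.6  0.3] drot [ 0.13 -0.23 -0.25] F [0.1 1.  0.2] open 0.6081295421317523 q [ 0.5  -0.08  2.15 -0.43  0.66  0.82]
[[295.7 199.8]
 [295.1 237.5]
 [275.5 237.4]
 [275.5 199.7]]
```

View pics/w1.png

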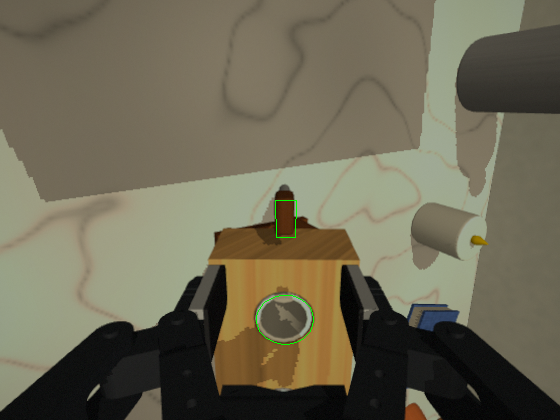

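The predicted outlines match: handle at (285,218) and cup rim at (285,319), within about 3 px. I'll descend along -n and grip the handle.

```bash
python3 -m jog '{"travel":[[11,-1,-19],[11,-1,-19],[11,0,-19],[11,0,-19],[0,0,0]],"dr":[[0.1,-0.2,-0.2],[0,0,0],[0,0,0],[0,0,0],[0,0,0]],"jaw":[100,100,100,100,100]}'
python3 e.py 0 .127 -.028
python3 -m jog '{"travel":[[0,0,0],[0,0,0],[0,0,0],[0,0,0],[0,0,0]],"dr":[[0,0,0],[0,0,0],[0,0,0],[0,0,0],[0,0,0]],"jaw":[255,255,255,255,255]}' 40
python3 -m jog '{"travel":[[0,0,0],[0,0,0],[0,0,0]],"dr":[[0,0,0],[0,0,0],[0,0,0]],"jaw":[255,255,255]}' 40
python3 e.py 0 .127 -.028
```

```text
time: 2.2
eef_pos: [0.5308, 0.3019, 0.0731]
tcp_rot: [0.696, 0.671, 0.178, 0.186]
contact_force: [-0.4, -1.2, 0.2]
opening: 0.609
t 2.2 dmm [ 1.2 -0.5  2.6] drot [ 0.13 -0.22 -0.11] F [-0.4 -1.2  0.2] open 0.6086110055679977 q [ 0.46  0.12  2.12 -0.52  0.5   0.91]
time: 2.62
eef_pos: [0.531, 0.3033, 0.0774]
tcp_rot: [0.695, 0.67, 0.181, 0.186]
contact_force: [-4.5, 2.9, 2.4]
opening: 0.137
time: 2.87
eef_pos: [0.5311, 0.3033, 0.0774]
tcp_rot: [0.695, 0.67, 0.181, 0.186]
contact_force: [-6.4, 2.7, 1.1]
opening: 0.136
t 2.8667 dmm [ 1.  -1.9 -1.6] drot [-0.09  0.08 -0.14] F [-6.4  2.7  1.1] open 0.1359997005322395 q [ 0.46  0.11  2.12 -0.52  0.5   0.91]
```

```bash
python3 -m jog '{"travel":[[-2.5,0.1,4.3],[-2.5,0.1,4.3],[-2.5,0.1,4.3],[-2.5,0.1,4.3],[-2.5,0.1,4.3]],"dr":[[0,0,0],[0,0,0],[0,0,0],[0,0,0],[0,0,0]],"jaw":[255,255,255,255,255]}'
python3 e.py 0 .127 -.003
python3 -m jog '{"travel":[[-2.5,0.1,4.3],[-2.5,0.1,4.3],[-1.5,0.1,2.6],[0,0,0],[0,0,0]],"dr":[[0,0,0],[0,0,0],[0,0,0],[0,0,0],[0,0,0]],"jaw":[255,255,255,255,255]}'
python3 e.py 0 .127 .009
```

```text
time: 3.28
eef_pos: [0.5189, 0.3037, 0.0981]
tcp_rot: [0.695, 0.67, 0.181, 0.186]
contact_force: [3.3, 4.7, -7.1]
opening: 0.14
t 3.2833 dmm [ 0.6 -1.8 -0.7] drot [-0.13  0.09 -0.17] F [ 3.3  4.7 -7.1] open 0.13991637088692457 q [ 0.47  0.06  2.13 -0.49  0.54  0.88]
time: 3.7
eef_pos: [0.5127, 0.304, 0.1089]
tcp_rot: [0.695, 0.67, 0.181, 0.186]
contact_force: [6.8, 5.4, -10.4]
opening: 0.137
t 3.7 dmm [ 0.9 -1.8 -1.1] drot [-0.15  0.11 -0.18] F [  6.8   5.4 -10.4] open 0.136711215436678 q [ 0.48  0.03  2.14 -0.48  0.56  0.87]
```

```bash
python3 -m jog '{"travel":[[-0.8,0,1.3],[-0.7,0,1.3],[0,0,0],[0,0,0]],"dr":[[0,0,0],[0,0,0],[0,0,0],[0,0,0]],"jaw":[255,255,255,255]}'
python3 e.py 0 .127 .009
```

```text
time: 4.03
eef_pos: [0.5123, 0.3038, 0.1093]
tcp_rot: [0.695, 0.671, 0.182, 0.186]
contact_force: [23.5, 8.7, -27.7]
opening: 0.129
t 4.0333 dmm [ 1.3 -1.7 -1.5] drot [-0.22  0.16 -0.26] F [ 23.5   8.7 -27.7] open 0.1285793795146361 q [ 0.48  0.03  2.14 -0.48  0.56  0.87]
```

The force rise shows the handle is at its stop. I'll ease off, release and retreat along n.

```bash
python3 -m jog '{"travel":[[0.8,0,-1.4],[0.5,0,-0.9],[0,0,0],[0,0,0],[0,0,0]],"dr":[[0,0,0],[0,0,0],[0,0,0],[0,0,0],[0,0,0]],"jaw":[255,255,100,100,100]}'
python3 -m jog '{"travel":[[0,0,0],[0,0,0],[-9,0,15.6],[-12,0,21],[-12,0,21]],"dr":[[0,0,0],[0,0,0],[0,0,0],[0,0,0],[0,0,0]],"jaw":[100,100,100,100,100]}'
python3 -m jog '{"travel":[[0,-27,0],[0,-27,0],[0,-27,0],[0,0,0]],"dr":[[0,0,0],[0,0,0],[0,0,0],[0,0,0]],"jaw":[60,20,0,0]}'
python3 e.py 0 .045 .08
python3 - <<'E'
from h import *
import cv2
a=cv2.resize(read_camera("side")[100:240,140:300],None,fx=3,fy=3)
cv2.imwrite("pics/s2.png",a[:,:,::-1])
E
```

```text
time: 4.45
eef_pos: [0.5131, 0.3033, 0.1108]
tcp_rot: [0.695, 0.67, 0.181, 0.187]
contact_force: [0.0, -1.4, 1.3]
opening: 0.552
time: 4.87
eef_pos: [0.4789, 0.3028, 0.1672]
tcp_rot: [0.695, 0.67, 0.179, 0.187]
contact_force: [1.2, -0.2, 0.8]
opening: 0.603
time: 5.2
eef_pos: [0.4791, 0.2193, 0.1673]
tcp_rot: [0.696, 0.669, 0.179, 0.187]
contact_force: [-0.1, 0.6, -0.6]
opening: 0.997
t 5.2 dmm [-4.2  2.3  2. ] drot [0.06 0.07 0.05] F [-0.1  0.6 -0.6] open 0.9967209235654505 q [ 0.33 -0.25  2.27 -0.31  0.65  0.57]
```

View pics/s2.png

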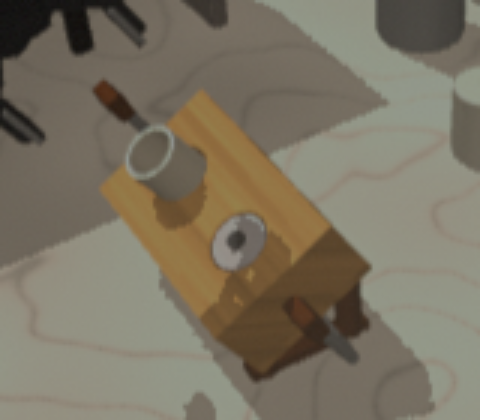

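The picture shows the cup standing well up out of the left well, rim at crop (150,155), with the handle raised and free and the tin still in place. Next I'll grip the cup.

```bash
python3 -m jog '{"travel":[[-4,2,2],[10,0,-17],[10,0,-17],[10,0,-17],[8.5,-1,-15]],"dr":[[0,0,0],[0,0,0],[0,0,0],[0,0,0],[0,0,0]],"jaw":[0,0,0,0,0]}'
python3 -m jog '{"travel":[[0,0,0],[0,0,0]],"dr":[[0,0,0],[0,0,0]],"jaw":[0,0]}'
python3 e.py 0 .045 .003
```

```text
time: 5.67
eef_pos: [0.5145, 0.2247, 0.1026]
tcp_rot: [0.695, 0.671, 0.18, 0.186]
contact_force: [0.1, -0.4, 0.3]
opening: 0.999
time: 5.83
eef_pos: [0.5135, 0.224, 0.1022]
tcp_rot: [0.695, 0.671, 0.179, 0.186]
contact_force: [-0.7, 0.6, -0.2]
opening: 1.001
t 5.8333 dmm [-0.1 -3.9  0.4] drot [ 0.04 -0.07 -0.18] F [-0.7  0.6 -0.2] open 1.0007238997554244 q [ 0.31 -0.07  2.24 -0.37  0.5   0.63]
```

```bash
python3 -m jog '{"travel":[[0,-3.5,0],[0,0,0],[0,0,0],[0,0,0],[0,0,0]],"dr":[[0,0,0],[0,0,0],[0,0,0],[0,0,0],[0,0,0]],"jaw":[0,0,60,90,120]}' 30
python3 e.py 0 .045 .003
python3 -m jog '{"travel":[[0,0,0],[0,0,0],[0,0,0],[0,0,0],[0,0,0]],"dr":[[0,0,0],[0,0,0],[0,0,0],[0,0,0],[0,0,0]],"jaw":[200,255,255,255,255]}' 30
python3 e.py 0 .045 .003
```

```text
time: 6.25
eef_pos: [0.5142, 0.2199, 0.1039]
tcp_rot: [0.695, 0.67, 0.181, 0.187]
contact_force: [-2.0, 0.5, 0.2]
opening: 0.603
t 6.25 dmm [-0.8  0.2 -1.4] drot [-0.03  0.13 -0.13] F [-2.   0.5  0.2] open 0.6031442715029036 q [ 0.31 -0.07  2.25 -0.36  0.49  0.62]
time: 6.67
eef_pos: [0.5143, 0.2198, 0.1034]
tcp_rot: [0.695, 0.67, 0.18, 0.187]
contact_force: [-1.5, 0.3, 1.7]
opening: 0.485
t 6.6667 dmm [-0.8  0.3 -0.8] drot [-0.02  0.09 -0.13] F [-1.5  0.3  1.7] open 0.4848488881964897 q [ 0.31 -0.07  2.25 -0.36  0.49  0.62]
```

```bash
python3 -m jog '{"travel":[[-4,0.2,7],[-4,0.2,7],[-5,0.2,8.7],[-6,0.2,10.4],[-6,0.2,10.4]],"dr":[[0,0,0],[0,0,0],[0,0,0],[0,0,0],[0,0,0]],"jaw":[255,255,255,255,255]}'
python3 e.py 0 .045 .053
python3 -m jog '{"travel":[[-7.5,0.2,13],[-7.5,0.2,13],[-7.5,0.2,13],[0,0,10],[0,0,10]],"dr":[[0,0,0],[0,0,0],[0,0,0],[0,0,0],[0,0,0]],"jaw":[255,255,255,255,255]}'
python3 - <<'E'
from h import *
S=get_state();q=np.load("q.npy")
# target: tool down, y-axis along tray x; shortest
g=-.1508
T=R.from_matrix(np.c_[[-np.sin(g),np.cos(g),0],[np.cos(g),np.sin(g),0],[0,0,-1]])
T2=R.from_matrix(np.c_[[-np.sin(q[2]),np.cos(q[2]),0],[np.cos(q[2]),np.sin(q[2]),0],[0,0,-1]])
for t in(T,T2):print((t*R.from_quat(S["tcp_rot"]).inv()).as_rotvec(degrees=True))
print(S["eef_pos"],S["opening"],S["contact_force"])
E
```

```text
time: 7.08
eef_pos: [0.4879, 0.2205, 0.1467]
tcp_rot: [0.695, 0.67, 0.179, 0.186]
contact_force: [-0.1, -0.0, -2.6]
opening: 0.486
t 7.0833 dmm [ 0.5  0.6 -0.8] drot [ 0.02 -0.05 -0.1 ] F [-0.1 -0.  -2.6] open 0.48640358586669996 q [ 0.33 -0.2   2.27 -0.32  0.6   0.58]
time: 7.5
eef_pos: [0.466, 0.2214, 0.2064]
tcp_rot: [0.695, 0.671, 0.18, 0.187]
contact_force: [0.0, -0.2, -1.4]
opening: 0.481
[ 2.78720558 29.94753134 -6.42892997]
[ 1.1004487  30.04058975 -0.13885917]
[0.46602602 0.22140079 0.20642459] 0.48122694742828276 [ 0.02500308 -0.1718373  -1.37627226]
```

```bash
python3 -m jog '{"travel":[[0,-5,5],[5,-20,5],[6,-25,0],[6,-25,0],[6,-25,0]],"dr":[[0.45,5,-1],[0.45,5,-1],[0.45,5,-1],[0.45,5,-1],[0.45,5,-1]],"jaw":[255,255,255,255,255]}'
python3 -m jog '{"travel":[[6,-25,0],[6,-30,0],[6,-30,0],[6,-30,0],[6,-30,0]],"dr":[[0.5,5,-1],[0,0,0],[0,0,0],[0,0,0],[0,0,0]],"jaw":[255,255,255,255,255]}'
python3 -m jog '{"travel":[[6,-30,0],[6,-30,0],[5,-30,0],[3,-20,0],[0,0,0]],"dr":[[0,0,0],[0,0,0],[0,0,0],[0,0,0],[0,0,0]],"jaw":[255,255,255,255,255]}'
cat > f.py <<'E'
from h import *
S=get_state();g=-.1508
T=R.from_matrix(np.c_[[-np.sin(g),np.cos(g),0],[np.cos(g),np.sin(g),0],[0,0,-1]])
print("t",S["time"],"rot",(T*R.from_quat(S["tcp_rot"]).inv()).as_rotvec(degrees=True).round(2),"dmm",((np.array([.5389,-.1344,.0278])-S["eef_pos"])*1e3).round(1),S["opening"],np.round(S["contact_force"],1))
E
python3 f.py
python3 - <<'E'
from h import *
import cv2
a=cv2.resize(read_camera("side")[110:410,140:420],None,fx=2,fy=2)
cv2.imwrite("pics/s3.png",a[:,:,::-1])
E
```

```text
time: 7.92
eef_pos: [0.4903, 0.1204, 0.2168]
tcp_rot: [0.75, 0.661, 0.03, 0.03]
contact_force: [0.2, 0.5, -1.4]
opening: 0.488
time: 8.33
eef_pos: [0.5201, -0.0255, 0.2155]
tcp_rot: [0.756, 0.655, 0.0, -0.001]
contact_force: [0.8, -0.1, -1.5]
opening: 0.487
time: 8.75
eef_pos: [0.5402, -0.1378, 0.2156]
tcp_rot: [0.757, 0.653, -0.0, 0.0]
contact_force: [-0.4, 0.4, -1.3]
opening: 0.484
t 8.75 rot [ 0.04 -0.02 -0.19] dmm [  -1.3    3.4 -187.8] 0.4836804204250666 [-0.4  0.4 -1.3]
```

View pics/s3.png

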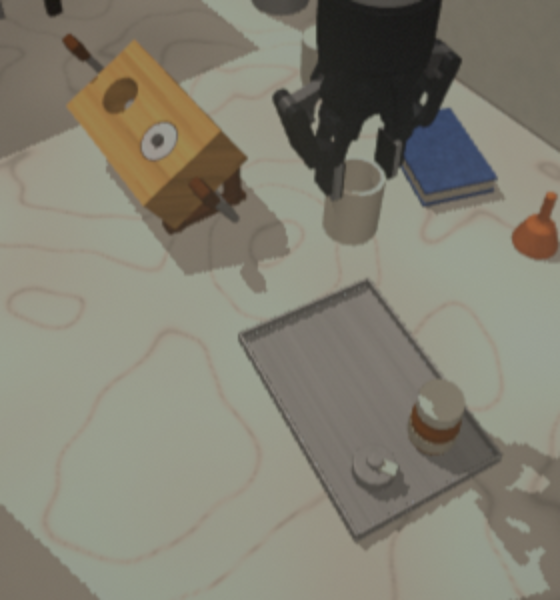

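The cup hangs upright at about (355,205), the tin is in its well, and the jar and clicker are where they were. I'll lower it.

```bash
python3 -m jog '{"travel":[[-1,3,-30],[0,0,-40],[0,0,-40],[0,0,-35],[0,0,-25]],"dr":[[0,0,0],[0,0,0],[0,0,0],[0,0,0],[0,0,0]],"jaw":[255,255,255,255,255]}'
python3 -m jog '{"travel":[[0,0,-6],[0,0,-3],[0,0,-2],[0,0,0],[0,0,0]],"dr":[[0,0,0],[0,0,0],[0,0,0],[0,0,0],[0,0,0]],"jaw":[255,255,255,255,255]}'
python3 f.py
```

```text
time: 9.22
eef_pos: [0.5365, -0.1286, 0.042]
tcp_rot: [0.756, 0.655, -0.001, -0.003]
contact_force: [-0.2, -0.8, -0.3]
opening: 0.483
time: 9.63
eef_pos: [0.5403, -0.1312, 0.037]
tcp_rot: [0.756, 0.655, 0.001, 0.001]
contact_force: [-0.3, 0.0, -1.2]
opening: 0.483
t 9.6333 rot [ 0.04  0.18 -0.43] dmm [-1.4 -3.2 -9.2] 0.4826784075588438 [-0.3  0.  -1.2]
```

```bash
python3 -m jog '{"travel":[[0,0,-2],[0,0,-2],[0,0,-1.5],[0,0,0],[0,0,0]],"dr":[[0,0,0],[0,0,0],[0,0,0],[0,0,0],[0,0,0]],"jaw":[255,255,255,255,255]}'
python3 f.py
python3 -m jog '{"travel":[[0,0,-1],[0,0,-1],[0,0,0],[0,0,0]],"dr":[[0,0,0],[0,0,0],[0,0,0],[0,0,0]],"jaw":[255,255,255,255]}'
python3 f.py
```

```text
time: 10.05
eef_pos: [0.5385, -0.1307, 0.0291]
tcp_rot: [0.756, 0.655, -0.0, -0.001]
contact_force: [-0.2, 0.2, -0.9]
opening: 0.491
t 10.05 rot [-0.06 -0.06 -0.41] dmm [ 0.4 -3.7 -1.3] 0.49097260671945037 [-0.2  0.2 -0.9]
time: 10.38
eef_pos: [0.5388, -0.1309, 0.0286]
tcp_rot: [0.756, 0.655, -0.0, -0.001]
contact_force: [-3.7, 0.2, 5.7]
opening: 0.486
t 10.3833 rot [-0.05 -0.09 -0.43] dmm [ 0.1 -3.5 -0.8] 0.48609499987007937 [-3.7  0.2  5.7]
```

Contact is at the expected height, with fz up from -0.9 to +5.7 N. I'll release and rise.

```bash
python3 -m jog '{"travel":[[0,0,0],[0,0,0],[0,0,0],[0,0,0],[0,0,0]],"dr":[[0,0,0],[0,0,0],[0,0,0],[0,0,0],[0,0,0]],"jaw":[115,90,70,60,60]}'
python3 -m jog '{"travel":[[0,0,10],[0,0,25],[0,0,35],[0,0,35],[0,0,20]],"dr":[[0,0,0],[0,0,0],[0,0,0],[0,0,0],[0,0,0]],"jaw":[60,60,60,60,60]}'
python3 -m jog '{"travel":[[-20,20,20],[-20,20,20],[0,0,0],[0,0,0]],"dr":[[0,0,0],[0,0,0],[0,0,0],[0,0,0]],"jaw":[60,60,60,60]}'
python3 - <<'E'
from h import *
import cv2
f=lambda n,y,x,h,w,s:cv2.resize(read_camera(n)[y:y+h,x:x+w],None,fx=s,fy=s)
a=f("side",120,160,280,250,1.6);b=f("top",180,100,112,320,1.25)
h=448;c=np.zeros((h,800,3),np.uint8);c[:448,:400]=a;c[:140,400:]=b
cv2.imwrite("pics/s4.png",c[:,:,::-1])
E
```

```text
time: 10.8
eef_pos: [0.5386, -0.1306, 0.027]
tcp_rot: [0.756, 0.655, 0.0, -0.001]
contact_force: [0.2, 0.8, 0.5]
opening: 0.767
time: 11.22
eef_pos: [0.5404, -0.1314, 0.1573]
tcp_rot: [0.756, 0.655, 0.001, 0.002]
contact_force: [-0.1, -0.0, -0.3]
opening: 0.767
time: 11.55
eef_pos: [0.4991, -0.0903, 0.1945]
tcp_rot: [0.756, 0.655, 0.001, 0.002]
contact_force: [-0.4, -0.1, -0.8]
opening: 0.764
```

View pics/s4.png

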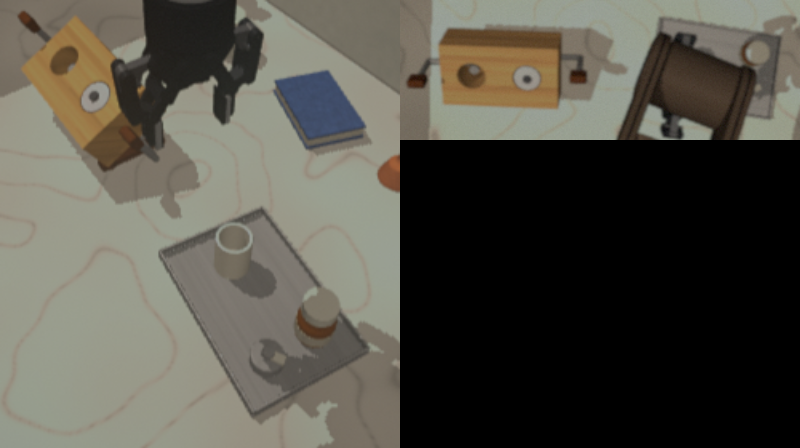

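The cup stands upright, released, in the empty half (crop (233,250)). The tin, jar and clicker are in place. I'll do one numeric check and then hand in.

Run:
```python
from h import *
px=np.array([[234,238]])/1.6+[160,120]   # rim centre, z=59 mm
p=least_squares(lambda p:(proj("side",[[p[0],p[1],.059]])-px).ravel(),[.5,-.1]).x
d=R.from_euler('z',.1508).apply([p[0]-.5306,p[1]+.1888,0]);print("cup in tray",d.round(3))
if abs(d[0])<.035 and .03<d[1]<.08: print(sign_off())
```

```text
cup in tray [-0.002  0.059  0.   ]
the job is handed in; nothing more can be done
None
```

The cup is standing upright in the empty half of the tray, and the job was handed in after about 11.6 s of robot time; no verdict was reported.

- **Ejector:** I gripped the left handle and lifted it along the face normal to its stop. The handle travelled about 37 mm and the force rose at the end. I then let go, and a picture showed the cup standing well up out of its well.
- **Cup:** I gripped it, drew it out along its axis, turned it upright over the tray, and lowered it until it touched the floor (about 6 N). Then I released it and backed away.

**Last checks:** The side camera put the cup about 2 mm from the middle along the tray's x and at y = +59 mm, inside the allowed zone. The tin was in its well. The jar and clicker looked unmoved, but I judged them by eye and did not measure them. In the last top view the arm hid the cup, so its final position comes from the side camera alone. No check failed or disagreed.

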